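# Lower the drilled press bar over the guide rod

## Task

Put the glued plaque under pressure: pick up the long wooden press bar that has a hole near one end, and lower it over the tall steel rod of the press bed, keeping it level and lined up with the bed, until it lies fully down, flat on the plaque. Lower it by hand rather than letting it drop down the rod, and then let go. The undrilled bar and the short bar are not the ones.

Things in the scene. Friction and masses are not known exactly. Their poses are not given: they have to be found in the camera images.
- bar_mid (a point): Centre of the press bar: a loose pale wooden batten lying flat, 230 mm long (x), 44 wide (y), 40 thick (z, up), 0.28 kg, with an upright through hole, 25 mm in diameter, 90 mm from here along +x. Grip it across its width here, at the middle: closed over the hole, a gripper would meet the rod. Beside it, in any order, lie one of the same size without a hole and a drilled one only 140 mm long.
- bar_hole (a point): Centre of the press bar's hole, half-way through its 40 mm thickness; same axes as bar_mid.
- rod_tip (a point): Top of the guide rod, a bare steel rod 14 mm in diameter that stands upright and fixed near the end of the press bed; its last 24 mm taper to 6 mm. The tip is 200 mm above the bench and 154 mm above the face on which the bar comes to lie.
- seat_mid (a point): Where the middle of the bar's underside belongs, 46 mm above the bench: on the brown plaque (175 x 80 x 16 mm) fixed on the press bed, a fixed dark wooden slab 300 x 100 x 30 mm. x runs along the bed to the rod, whose axis is 90 mm away; z is up. A steel collar (40 mm) round the rod's foot is level with the plaque: the bar lies flat on both, its centre 20 mm above this point.

How it is judged (in metres and radians):
At the end, for the whole second after the job is handed in: The press bar is threaded on the rod (hole within 12 mm of the rod's axis), lies fully down and flat on the plaque (centre 14 to 27 mm above seat_mid, level within 4 degrees), along the bed within 12 degrees with its middle within 25 mm of seat_mid, and is released and at rest (horizontal distance between bar_hole and rod_tip below 0.012 m and horizontal distance between bar_mid and seat_mid below 0.025 m and z of bar_mid in the frame of seat_mid between 0.014 and 0.027 m and angle between the z axis of bar_mid and the z axis of seat_mid, either way round below 0.07 rad and angle between the x axis of bar_mid and the x axis of seat_mid, either way round below 0.22 rad and linear speed of bar below 0.03 m/s); the robot touches nothing.
It fails at once if the press bar drops down the rod (moves faster than 0.6 m/s while threaded on it) (horizontal distance between bar_hole and rod_tip below 0.012 m and linear speed of bar above 0.6 m/s and z of bar_mid in the frame of seat_mid below 0.15 m).
It also fails if it takes over 48 s, if anything falls off the work surface, if the arm or the gripper's body presses on something with over 40 N, if the wrist force passes 120 N, or if a joint passes its speed limit or range.

## Robot

A 6-joint arm with a two-finger parallel gripper is mounted at the origin on the work surface. World frame = base frame: x ahead of the robot, y to its left, z up, the work surface at z = 0. Lengths are in mm, angles in degrees, forces in N, time in s.
With the tool pointing down it reaches from about 350 to 850 mm from the base axis. Payload 8.1 kg.
Tool frame: the origin (TCP) lies midway between the tips of the shut fingers; the grasp point (between the pads) lies 19 mm behind it; z points along the fingers, y is the line along which they close (so a half turn about z gives the same grasp; the last joint's range is limited). The gripper opens to 85 mm and grips with 20 to 120 N. Pads are 22 mm wide; open, the fingers measure 114 mm over their backs; the gripper's body (76 mm by 85 mm) begins 54 mm behind the grasp point. The pads swing forward as they close: fully open they stand 13 mm farther back than shut.
Start: joints at [60.367, 7.471, 85.268, -0, 87.261, -4.893], TCP at [251.084, 544.942, 231.292] pointing down, gripper open.
Joint ranges: [-169.43, 169.43], [-51.17, 129.36], [1.28, 143.12], [-76.62, 256.62], [0, 156.53], [-152.29, 152.29]. Speed limits (degrees/s): [136.94, 136.94, 159.86, 180, 180, 180].

## Interface

Orientations are given as [roll, pitch, yaw] about the fixed x, y, z axes, in that order (R = Rz(yaw) Ry(pitch) Rx(roll)).
In Python, from bench import r gives the robot as it stands. The module is installed in compiled form; this text tells all that it offers.
- The arm moves only by the tool jog_arm, never from a script. Its argument "rows" is a list of rows, each a list of 2 entries, a list of its own where there are three numbers: the shift along the tool's x, y, z in mm, then the turn, a rotation vector about the tool's x, y, z in rad. A call has 1 to 10 rows; each row is the pose to reach, as a shift and turn from the pose commanded when the call began, along the tool's axes at that moment; what a row does not reach only later rows make up. A row lasts 1/10 s, in which the tool goes at most 50 mm and 8.59 degrees, less where a joint would pass 70% of its speed; a pose out of reach is approached as far as the arm can. A call with a gripper value outside its range is refused whole. "grip" is the finger opening in mm, from 0 to 85.4, set as the call begins (left out, the last holds). The fingers move at their own pace and stop on an object; "force" is the grip in N (left out, the last holds). Time passes only in rows, so rows that repeat a pose let the fingers close. It gives the time, the measured TCP pose, the force, the opening and the grip force at its end, in the units of the state.
- r.sense(): the state, without advancing time (a new reading comes with each control period).
- r.snapshot(name): name is "side" or "top"; returns (picture, depth): 400x640x3 uint8, blue, green, red; 400x640 float32, mm along the optical axis (not along the pixel's ray), 0 where there is no reading.
- r.camera_params(name): a dict with "fx", "fy", "cx", "cy" (pixels), "pose" (4x4, takes a point from camera to world coordinates). Camera axes: x right, y down, z forward; pixel columns grow to the right and rows downward; lengths in mm; the calibration is good to about 2 mm. A picture is of the moment at which its call begins. camera_params takes no time and is no camera call.
- r.hand_in(): hands the job in; it is judged then, once.
The state is a dict: "time": time; "joint_pos": joint angles; "qd": joint speeds; "joint_efforts": joint torques, N m; "tool_pos": TCP position; "tcp_rot": TCP orientation; "ft_force": force on the tool from outside, world axes, zero at the start; "wrist_torque": the same for the moment, N m; "finger_gap": finger opening in mm; "grip_force": force on a finger pad.
Only numpy, scipy, OpenCV 4.12 (cv2) and the standard library are available. Lean on these libraries where they do the work, as an engineer would, in place of code of your own. Each camera call takes 0.05 s, during which the arm holds its last target. There are 200 camera calls.

## Working session

There is one attempt and no reset: what is moved stays moved. The work goes in short steps, Python scripts to look and compute and a tool call to move; the robot and the scene stay as the last step left them, time stands still between calls to the robot, and variables do not carry over. Pictures are saved under pics/ and viewed, at most 10 in all, crops included, and the job is handed in when it is done.

Besides the shell and the picture viewer there is one more tool, called after "Emit:" as name([rows], argument=value, ...), one row to a line, values as JSON. jog_arm: Moves the arm, as the interface text tells. Its arguments: {"type":"object","properties":{"rows":{"type":"array"},"grip":{"type":"number"},"force":{"type":"number"}},"required":["rows"]}

```bash
mkdir -p pics
python3 - <<'E'
from bench import r
import cv2,numpy as np
for n in("top","side"):
    p,d=r.snapshot(n); cv2.imwrite(f"pics/{n}1.png",p); np.save(f"{n}1.npy",d)
    c=r.camera_params(n); print(n,c["fx"],c["fy"],c["cx"],c["cy"],np.round(c["pose"],3).tolist())
s=r.sense(); print(s["time"],s["tool_pos"],s["tcp_rot"],s["finger_gap"])
E
```

```text
top 410.56948464890337 410.56948464890337 309.14829772541384 192.0217190908652 [[0.008, -0.97, 0.243, 311.681], [-1.0, -0.007, 0.003, -15.694], [-0.001, -0.243, -0.97, 1142.599], [0.0, 0.0, 0.0, 1.0]]
side 457.2620543801243 457.2620543801243 323.972375546091 197.77748796404964 [[0.985, -0.121, 0.126, 412.277], [-0.174, -0.749, 0.639, -609.484], [0.017, -0.651, -0.759, 876.36], [0.0, 0.0, 0.0, 1.0]]
0.1 [250.84650334 544.49748363 230.33912045] [-1.79904862e+02 -7.32390421e-03  1.55258445e+02] 85.35917133226776
```

View pics/top1.png

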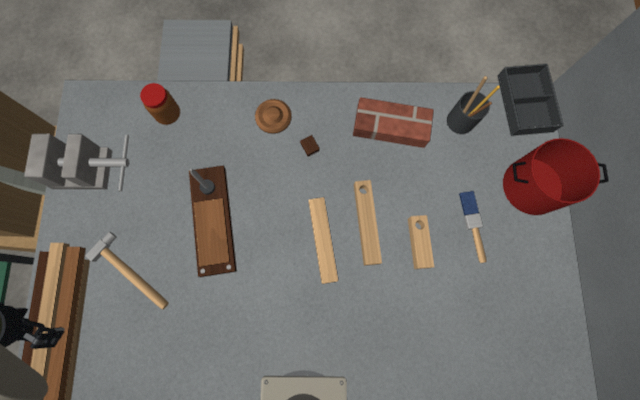

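View pics/side1.png

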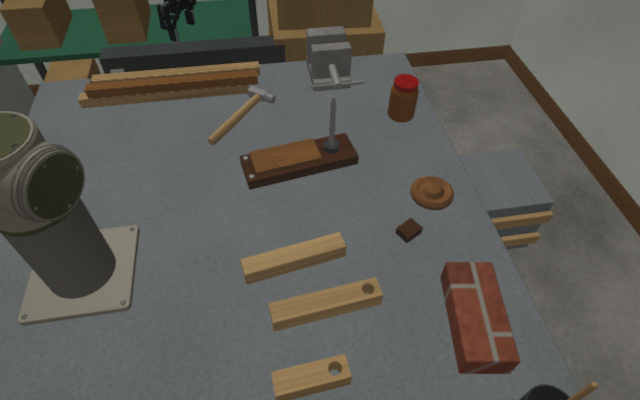

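The top view shows the press bar, with its hole, in the middle at (368,222), hole at (364,189). The undrilled bar is at (323,240), the short one at (421,242), and the bed is at (212,222) with the rod at about (193–205,172–187). The side view agrees: the hole is at (368,288) and the rod tip at (333,98).

```bash
cat > h.py <<'E'
import numpy as np,cv2
from bench import r
def cloud(n,d):
    c=r.camera_params(n); v,u=np.mgrid[:400,:640]
    P=np.stack([(u-c["cx"])/c["fx"]*d,(v-c["cy"])/c["fy"]*d,d],-1)
    T=np.array(c["pose"]); W=P@T[:3,:3].T+T[:3,3]; W[d<=0]=np.nan
    return W
def ray(n,u,v,z):
    c=r.camera_params(n);T=np.array(c["pose"])
    w=T[:3,:3]@[(u-c["cx"])/c["fx"],(v-c["cy"])/c["fy"],1]
    return T[:3,3]+w*(z-T[2,3])/w[2]
def rect(p):
    (c,s,a)=cv2.minAreaRect(p[:,:2].astype(np.float32)); b=cv2.boxPoints((c,s,a))
    e=max([b[1]-b[0],b[2]-b[1]],key=np.linalg.norm); e=e*np.sign(e[0])
    return np.round(c,1),np.round(s,1),round(float(np.degrees(np.arctan2(e[1],e[0]))),2)
def box(W,n,u0,u1,v0,v1,z0,z1):
    m=np.zeros(W.shape[:2],bool); m[v0:v1,u0:u1]=1
    return m&(W[...,2]>z0)&(W[...,2]<z1)
E
python3 - <<'E'
from h import *
R={"top":dict(bar=(345,390,170,275),bed=(180,245,155,285),und=(300,345,190,290),short=(400,440,205,275)),
"side":dict(bar=(262,392,270,335),bed=(235,365,85,190),und=(235,352,230,283),short=(265,360,350,400))}
for n in R:
    d=np.load(n+"1.npy"); W=cloud(n,d); img=cv2.imread(f"pics/{n}1.png")
    print(n,"bench z",np.nanmedian(W[300:330,250:300,2] if n=="top" else W[150:230,180:230,2]))
    for k in("bar","und","short"):
        m=box(W,n,*R[n][k],34,46); print(k,rect(W[m]),np.median(W[m][:,2]))
        # hole: inner contour of the top-face mask
        cs,h=cv2.findContours(m.astype(np.uint8),cv2.RETR_CCOMP,cv2.CHAIN_APPROX_NONE)
        for c,hh in zip(cs,h[0]):
            if hh[3]>=0 and cv2.contourArea(c)>15:
                M=cv2.moments(c);u,v=M["m10"]/M["m00"],M["m01"]/M["m00"]; print(" hole",u,v,ray(n,u,v,40).round(1))
    m=box(W,n,*R[n]["bed"],24,36); print("bed",rect(W[m]))
    m=box(W,n,*R[n]["bed"],41,51); print("plaque+collar",rect(W[m]))
    m=box(W,n,*R[n]["bed"],60,230);p=W[m]
    for a,b in((60,100),(100,140),(140,180),(180,230)):
        q=p[(p[:,2]>=a)&(p[:,2]<b)]; print(" rod",a,len(q),q.mean(0).round(1) if len(q) else"")
    ii=np.argwhere(m); i=ii[np.argmin(ii[:,0])]; print(" top px",i, ray(n,i[1],i[0],200).round(1))
E
```

```text
top bench z 0.15822210850444662
bar (array([ 507.3, -173.1]), array([230.2,  45.3]), 5.73) 40.698420971249334
 hole 363.69876543209875 189.71358024691358 [ 596.  -163.6   40. ]
und (array([458. , -50.8]), array([230.8,  44.2]), 9.27) 40.53486108913944
short (array([ 453.9, -316.9]), array([140.4,  45.8]), 4.33) 40.965552422818746
 hole 419.7645687645687 225.08857808857806 [ 498.  -313.3   40. ]
bed (array([512.5, 256.8]), array([301. , 100.9]), 9.23)
plaque+collar (array([504.1, 255.6]), array([234.5,  81. ]), 9.35)
 rod 60 28 [597.3 267.8  81.3]
 rod 100 33 [596.9 267.8 120.5]
 rod 140 34 [597.3 268.  159.8]
 rod 180 30 [598.6 269.8 190.2]
 top px [169 190] [603.  273.7 200. ]
side bench z 0.5817368209899314
bar (array([ 505. , -135.9]), array([230.7, 124.9]), 3.49) 40.55023233268963
 hole 367.16239316239313 288.92136752136753 [ 596.  -163.4   40. ]
und (array([457.3, -49. ]), array([229.8,  47. ]), 9.11) 40.442402300833635
short (array([ 453.9, -315.5]), array([140.3,  46.1]), 4.21) 40.577024874554354
 hole 334.1864801864802 368.4102564102564 [ 498.2 -312.7   40. ]
bed (array([488.5, 409.7]), array([300.4, 412.8]), -81.15)
plaque+collar (array([504.5, 256.5]), array([235.7,  86. ]), 8.36)
 rod 60 152 [616.4 403.3  74.1]
 rod 100 73 [599.8 269.1 120. ]
 rod 140 68 [599.9 268.4 161.2]
 rod 180 34 [600.1 270.4 189.8]
 top px [ 85 310] [554.2 326.7 200. ]
```

Run:
```python
import cv2,numpy as np
a=cv2.imread("pics/top1.png")[155:215,175:235]; b=cv2.imread("pics/side1.png")[85:165,295:375]
f=lambda x:cv2.resize(x,(400,400),interpolation=cv2.INTER_NEAREST)
cv2.imwrite("pics/rod.png",np.hstack([f(a),f(b)]))
```

```text
(no output)
```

View pics/rod.png

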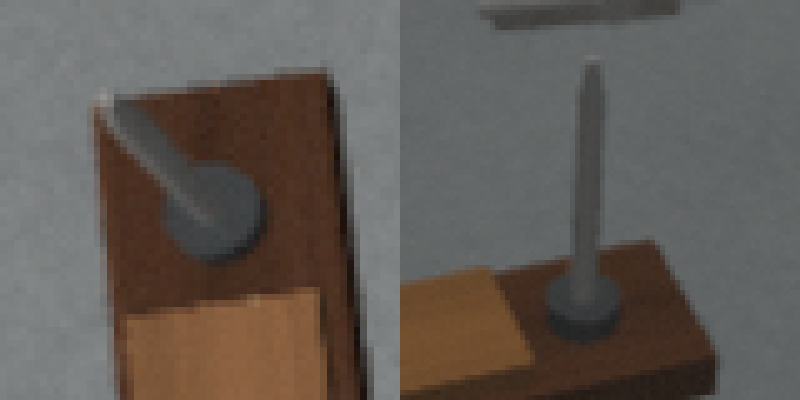

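```bash
cat >> h.py <<'E'
from scipy.spatial.transform import Rotation as Ro
def delta(x,y,z,yaw):
    s=r.sense(); R=Ro.from_euler("xyz",s["tcp_rot"],degrees=True); G=Ro.from_euler("xyz",[180,0,yaw],degrees=True)
    print("t",s["time"],"pos",np.round(s["tool_pos"],2),np.round(s["tcp_rot"],2),"f",np.round(s["ft_force"],1),"gap",round(s["finger_gap"],1),"gf",round(s["grip_force"],1))
    print("shift",R.inv().apply(np.array([x,y,z])-s["tool_pos"]).round(1),"turn",(R.inv()*G).as_rotvec().round(4))
E
python3 - <<'E'
from h import *
print("tip",ray("top",190.6,169.7,200).round(1),ray("side",333.3,97.2,200).round(1))
print("collar",ray("top",206.8,186.3,46).round(1),"side",ray("side",295+183.5/5-.5,85+300/5-.5,46).round(1))
delta(506.8,-172.8,120,185.7)
E
```

```text
tip [601.3 272.1 200. ] [602.  269.9 200. ]
collar [601.  270.6  46. ] side [601.5 270.3  46. ]
t 0.1 pos [250.85 544.5  230.34] [-1.7990e+02 -1.0000e-02  1.5526e+02] f [-0.5  0.2 -0.9] gap 85.4 gf 0.0
shift [-532.7 -544.1  111.2] turn [-0.0016 -0.0006 -0.5313]
```

Emit:
jog_arm([
  [[-35, -36, 7], [0, 0, -0.035]],
  [[-90, -92, 18], [0, 0, -0.09]],
  [[-145, -148, 30], [0, 0, -0.145]],
  [[-180, -184, 37], [0, 0, -0.18]],
  [[-213, -218, 44], [0, 0, -0.213]],
  [[-245, -250, 51], [0, 0, -0.245]],
  [[-278, -284, 58], [0, 0, -0.278]],
  [[-310, -317, 65], [0, 0, -0.31]],
  [[-342, -349, 71], [0, 0, -0.342]],
  [[-375, -383, 78], [0, 0, -0.375]],
])

```text
time: 1.1
tool_pos: [417.6, 77.0, 158.9]
tcp_rot: [180.0, 0.0, 176.8]
ft_force: [1.0, 0.1, 0.1]
finger_gap: 85.3
grip_force: 0.0
```

```bash
python3 -c "
from h import *
delta(506.8,-172.8,120,185.7)"
```

```text
t 1.1 pos [417.59  77.04 158.93] [1.7999e+02 2.0000e-02 1.7683e+02] f [1.  0.1 0.1] gap 85.3 gf 0.0
shift [-102.9 -244.5   38.9] turn [ 1.000e-04  4.000e-04 -1.549e-01]
```

Emit:
jog_arm([
  [[-15, -36, 6], [0, 0, -0.027]],
  [[-30, -72, 12], [0, 0, -0.054]],
  [[-45, -106, 17], [0, 0, -0.08]],
  [[-59, -138, 22], [0, 0, -0.104]],
  [[-70, -166, 26], [0, 0, -0.125]],
  [[-79, -188, 30], [0, 0, -0.141]],
  [[-85, -202, 32], [0, 0, -0.152]],
  [[-88, -208, 33], [0, 0, -0.156]],
  [[-88, -208, 33], [0, 0, -0.156]],
  [[-88, -208, 33], [0, 0, -0.156]],
])

```text
time: 2.1
tool_pos: [493.3, -133.0, 126.1]
tcp_rot: [180.0, -0.0, -174.3]
ft_force: [-0.5, -0.4, -0.2]
finger_gap: 85.6
grip_force: 0.0
```

```bash
python3 -c "
from h import *
delta(506.8,-172.8,6,185.7)"
```

```text
t 2.1 pos [ 493.31 -133.    126.12] [ 1.7997e+02 -3.0000e-02 -1.7432e+02] f [-0.5 -0.4 -0.2] gap 85.6 gf 0.0
shift [ -9.5 -41.  120.1] turn [ 0.0005 -0.0005 -0.0003]
```

Emit:
jog_arm([
  [[-3, -14, 5], [0, 0, 0]],
  [[-6, -28, 15], [0, 0, 0]],
  [[-9.5, -41, 30], [0, 0, 0]],
  [[-9.5, -41, 50], [0, 0, 0]],
  [[-9.5, -41, 70], [0, 0, 0]],
  [[-9.5, -41, 70], [0, 0, 0]],
  [[-9.5, -41, 70], [0, 0, 0]],
])

```text
time: 2.8
tool_pos: [506.8, -173.4, 56.2]
tcp_rot: [180.0, -0.1, -174.3]
ft_force: [-0.4, -0.1, -0.5]
finger_gap: 85.6
grip_force: 0.0
```

```bash
python3 -c "
from h import *
p,d=r.snapshot('top'); cv2.imwrite('pics/t2.png',cv2.resize(p[130:300,270:450],None,fx=3.3,fy=3.3))
delta(506.8,-172.8,6,185.7)"
```

```text
t 2.85 pos [ 507.62 -173.65   57.13] [-1.7997e+02  5.0000e-02 -1.7429e+02] f [ 0.3 -0.3 -0. ] gap 84.9 gf 0.0
shift [ 0.8  1.  51.1] turn [-0.0005  0.0008  0.0001]
```

View pics/t2.png

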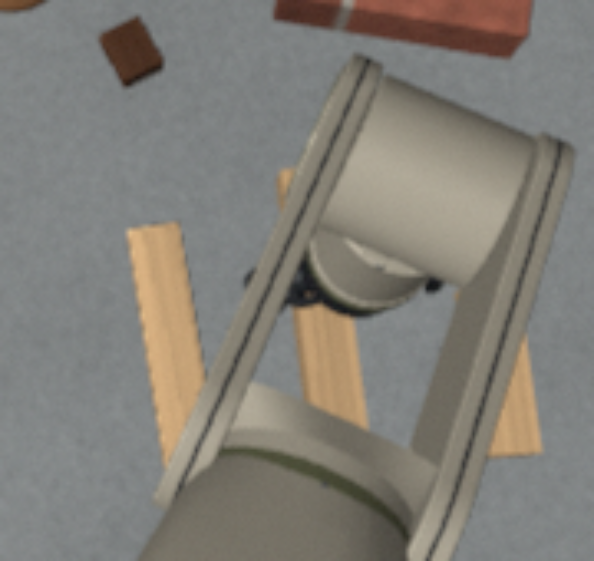

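The fingers straddle the press bar, one on each side, at crop (255,280) and (435,285). Next I descend and grip.

Emit:
jog_arm([
  [[0.5, 0.5, 15], [0, 0, 0]],
  [[0.5, 0.5, 30], [0, 0, 0]],
  [[0.5, 0.5, 42], [0, 0, 0]],
  [[0.5, 0.5, 49], [0, 0, 0]],
  [[0.5, 0.5, 51], [0, 0, 0]],
  [[0.5, 0.5, 51], [0, 0, 0]],
])

```text
time: 3.45
tool_pos: [506.2, -172.9, 4.7]
tcp_rot: [180.0, -0.0, -174.3]
ft_force: [0.4, 1.0, -0.1]
finger_gap: 85.6
grip_force: 0.0
```

Emit:
jog_arm([
  [[0, 0, 0], [0, 0, 0]],
  [[0, 0, 0], [0, 0, 0]],
  [[0, 0, 0], [0, 0, 0]],
  [[0, 0, 0], [0, 0, 0]],
  [[0, 0, 0], [0, 0, 0]],
  [[0, 0, 0], [0, 0, 0]],
  [[0, 0, 0], [0, 0, 0]],
  [[0, 0, 0], [0, 0, 0]],
], grip=30, force=70)

```text
time: 4.25
tool_pos: [507.2, -173.3, 6.1]
tcp_rot: [-180.0, 0.1, -174.3]
ft_force: [-0.2, 1.4, 6.1]
finger_gap: 43.3
grip_force: 72.5
```

Emit:
jog_arm([
  [[0, 0, -10], [0, 0, 0]],
  [[0, 0, -30], [0, 0, 0]],
  [[0, 0, -60], [0, 0, 0]],
  [[0, 0, -95], [0, 0, 0]],
  [[0, 0, -130], [0, 0, 0]],
  [[0, 0, -165], [0, 0, 0]],
  [[0, 0, -200], [0, 0, 0]],
  [[0, 0, -225], [0, 0, 0]],
  [[0, 0, -240], [0, 0, 0]],
  [[0, 0, -240], [0, 0, 0]],
])

```text
time: 5.25
tool_pos: [507.4, -173.5, 247.6]
tcp_rot: [-179.9, 0.2, -174.3]
ft_force: [0.1, 0.1, -3.3]
finger_gap: 43.0
grip_force: 71.9
```

```bash
python3 -c "
from h import *
delta(490,150,246,189.3)"
```

```text
t 5.25 pos [ 507.42 -173.51  247.58] [-179.89    0.18 -174.32] f [ 0.1  0.1 -3.3] gap 43.0 gf 71.9
shift [-14.7 323.6   1. ] turn [-0.002   0.0031 -0.0631]
```

Emit:
jog_arm([
  [[-2, 18, 0], [0, 0, -0.003]],
  [[-6, 54, 0], [0, 0, -0.008]],
  [[-10, 90, 0], [0, 0, -0.013]],
  [[-14, 126, 0], [0, 0, -0.018]],
  [[-18, 162, 0], [0, 0, -0.023]],
  [[-22, 198, 0], [0, 0, -0.028]],
  [[-26, 234, 0], [0, 0, -0.034]],
  [[-30, 270, 0], [0, 0, -0.04]],
  [[-34, 300, 0], [0, 0, -0.045]],
  [[-37, 330, 0], [0, 0, -0.049]],
])

```text
time: 6.25
tool_pos: [509.3, 160.2, 242.5]
tcp_rot: [-180.0, -0.2, -171.5]
ft_force: [-0.5, -0.4, -3.3]
finger_gap: 43.0
grip_force: 72.0
```

Emit:
jog_arm([
  [[-3, 25, 0], [0, 0, -0.003]],
  [[-5, 50, 0], [0, 0, -0.007]],
  [[-8, 70, 0], [0, 0, -0.01]],
  [[-10, 85, 0], [0, 0, -0.012]],
  [[-11, 93, 0], [0, 0, -0.013]],
  [[-11, 97, 0], [0, 0, -0.014]],
  [[-11, 97, 0], [0, 0, -0.014]],
  [[-11, 97, 0], [0, 0, -0.014]],
])

```text
time: 7.05
tool_pos: [507.4, 255.8, 245.2]
tcp_rot: [-180.0, -0.0, -170.7]
ft_force: [0.0, -0.2, -3.1]
finger_gap: 43.1
grip_force: 72.0
```

```bash
python3 -c "
from h import *
for n in('top','side'):
    p,d=r.snapshot(n); cv2.imwrite(f'pics/{n}3.png',p); np.save(n+'3.npy',d)
delta(512.6,256.5,246,189.3)
a=cv2.imread('pics/top3.png')[100:300,120:320];b=cv2.imread('pics/side3.png')[20:220,200:400]
cv2.imwrite('pics/c3.png',cv2.resize(np.hstack([a,b]),(800,400)))
"
```

```text
t 7.15 pos [507.43 255.81 245.35] [-1.7999e+02  1.0000e-02 -1.7076e+02] f [-0.2 -0.6 -2.8] gap 43.1 gf 72.0
shift [-5.2 -0.1 -0.6] turn [-0.0002  0.0001 -0.001 ]
```

View pics/c3.png

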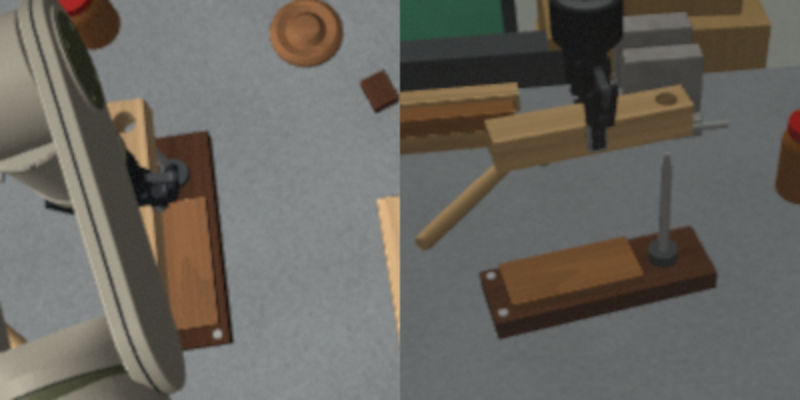

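The bar is held level. The hole shows at crop (124,122) in the top view and (666,99) in the side view, just above the rod. I'll measure the hole precisely.

Run:
```python
from h import *
for n,(u0,u1,v0,v1) in dict(top=(165,200,145,200),side=(310,352,58,90)).items():
    W=cloud(n,np.load(n+"3.npy")); g=cv2.imread(f"pics/{n}3.png")
    m=box(W,n,u0,u1,v0,v1,270,290); q=W[m]; A=np.c_[q[:,:2],np.ones(len(q))]
    k=np.linalg.lstsq(A,q[:,2],rcond=None)[0]; z=np.median(q[:,2]); print(n,"topz",z.round(1),"tilt deg",np.degrees(k[:2]).round(2))
    cs,h=cv2.findContours(m.astype(np.uint8),cv2.RETR_CCOMP,cv2.CHAIN_APPROX_NONE)
    for c,hh in zip(cs,h[0]):
        if hh[3]>=0 and cv2.contourArea(c)>15:
            M=cv2.moments(c);u,v=M["m10"]/M["m00"],M["m01"]/M["m00"]; print(" hole",u,v,cv2.contourArea(c),ray(n,u,v,279.2).round(1))
W=cloud("side",np.load("side3.npy")); m=box(W,"side",235,355,55,105,272,287); print(rect(W[m]))
```

```text
top topz 279.0 tilt deg [-0.52  1.64]
side topz 279.1 tilt deg [-1.1   3.04]
 hole 332.369696969697 70.68484848484849 27.5 [595.9 262.9 279.2]
(array([508.7, 253.1]), array([233.2,  72.8]), 3.0)
```

Run:
```python
import cv2,numpy as np
a=cv2.imread("pics/top3.png")[140:190,165:215];b=cv2.imread("pics/side3.png")[50:100,305:355]
f=lambda x:cv2.resize(x,(400,400),interpolation=cv2.INTER_NEAREST)
cv2.imwrite("pics/c4.png",np.hstack([f(a),f(b)]))
```

```text
(no output)
```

View pics/c4.png

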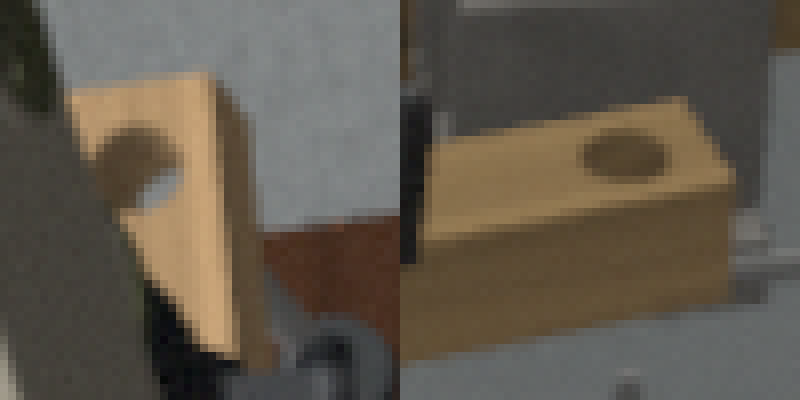

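The side crop shows the hole ellipse centred at (624,155). In the top crop it is at about (140,168), partly hidden on its left.

Run:
```python
from h import *
print(ray("side",332.5,68.9,279.2).round(1),ray("top",182,160.5,279.2).round(1))
print(ray("side",333.3,97.2,200).round(1))
```

```text
[597.5 269.8 279.2] [598.1 268.6 279.2]
[602.  269.9 200. ]
```

Emit:
jog_arm([
  [[-2, 0, 0], [0, 0, 0]],
  [[-4.5, 0.5, 5], [0, 0, 0]],
  [[-4.5, 0.5, 15], [0, 0, 0]],
  [[-4.5, 0.5, 25], [0, 0, 0]],
  [[-4.5, 0.5, 33], [0, 0, 0]],
  [[-4.5, 0.5, 36], [0, 0, 0]],
  [[-4.5, 0.5, 36], [0, 0, 0]],
  [[-4.5, 0.5, 36], [0, 0, 0]],
])

```text
time: 7.95
tool_pos: [511.7, 257.8, 209.5]
tcp_rot: [180.0, 0.0, -170.7]
ft_force: [-0.2, -0.4, -3.1]
finger_gap: 43.0
grip_force: 72.0
```

Emit:
jog_arm([
  [[0, 0, 2], [0, 0, 0]],
  [[0, 0, 5], [0, 0, 0]],
  [[0, 0, 8], [0, 0, 0]],
  [[0, 0, 11], [0, 0, 0]],
  [[0, 0, 14], [0, 0, 0]],
  [[0, 0, 16], [0, 0, 0]],
  [[0, 0, 16], [0, 0, 0]],
  [[0, 0, 16], [0, 0, 0]],
])

```text
time: 8.75
tool_pos: [511.6, 257.7, 193.2]
tcp_rot: [-180.0, -0.0, -170.7]
ft_force: [0.2, 0.0, -3.3]
finger_gap: 43.0
grip_force: 72.0
```

```bash
python3 -c "
from h import *
for n in('top','side'):
    p,d=r.snapshot(n); cv2.imwrite(f'pics/{n}5.png',p)
delta(512.6,256.5,246,189.3)
a=cv2.imread('pics/top5.png')[130:210,160:240];b=cv2.imread('pics/side5.png')[65:145,285:365]
f=lambda x:cv2.resize(x,(400,400),interpolation=cv2.INTER_NEAREST)
cv2.imwrite('pics/c5.png',np.hstack([f(a),f(b)]))
"
```

```text
t 8.85 pos [511.71 257.8  193.49] [ 1.8000e+02  2.0000e-02 -1.7071e+02] f [ 0.2  0.6 -3.4] gap 43.1 gf 72.0
shift [ -0.7  -1.4 -52.5] turn [ 0.0001  0.0003 -0.0001]
```

View pics/c5.png

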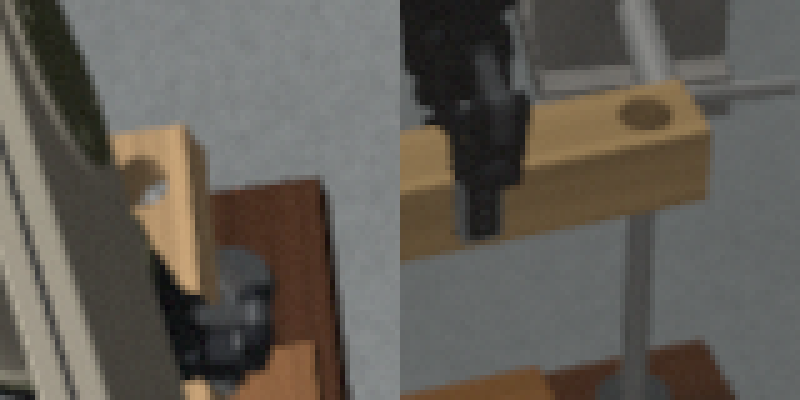

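The hole is over the rod, which enters at about crop (640,210), and there is no contact force. Lowering on.

Emit:
jog_arm([
  [[0, -0.5, 3], [0, 0, 0]],
  [[0, -0.5, 7], [0, 0, 0]],
  [[0, -0.5, 11], [0, 0, 0]],
  [[0, -0.5, 15], [0, 0, 0]],
  [[0, -0.5, 19], [0, 0, 0]],
  [[0, -0.5, 23], [0, 0, 0]],
  [[0, -0.5, 27], [0, 0, 0]],
  [[0, -0.5, 31], [0, 0, 0]],
  [[0, -0.5, 34], [0, 0, 0]],
  [[0, -0.5, 34], [0, 0, 0]],
])

```text
time: 9.85
tool_pos: [511.4, 257.1, 158.6]
tcp_rot: [-180.0, -0.1, -170.7]
ft_force: [-0.5, -0.1, -3.3]
finger_gap: 43.1
grip_force: 72.0
```

```bash
python3 -c "
from h import *
for n in('top','side'):
    p,d=r.snapshot(n); cv2.imwrite(f'pics/{n}6.png',p)
delta(512.6,256.5,52,189.3); print(r.sense()['wrist_torque'])
a=cv2.imread('pics/top6.png')[130:210,160:240];b=cv2.imread('pics/side6.png')[65:145,285:365]
f=lambda x:cv2.resize(x,(400,400),interpolation=cv2.INTER_NEAREST)
cv2.imwrite('pics/c6.png',np.hstack([f(a),f(b)]))
"
```

```text
t 9.95 pos [511.67 257.26 159.26] [-180.    -0.  -170.7] f [-0.2 -0.4 -2.7] gap 43.0 gf 72.0
shift [ -0.8  -0.9 107.3] turn [-0.     -0.0001 -0.0001]
[-0.01527067 -0.00541727  0.00207507]
```

View pics/c6.png

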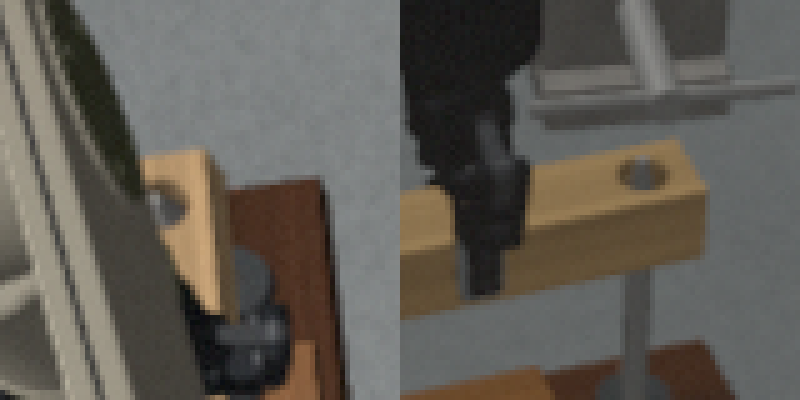

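The rod tip is centred in the hole at side crop (643,174), so it is threaded. I'll go on down.

Emit:
jog_arm([
  [[0, 0, 4], [0, 0, 0]],
  [[0, 0, 10], [0, 0, 0]],
  [[0, 0, 16], [0, 0, 0]],
  [[0, 0, 22], [0, 0, 0]],
  [[0, 0, 28], [0, 0, 0]],
  [[0, 0, 34], [0, 0, 0]],
  [[0, 0, 40], [0, 0, 0]],
  [[0, 0, 45], [0, 0, 0]],
  [[0, 0, 49], [0, 0, 0]],
  [[0, 0, 50], [0, 0, 0]],
])

```text
time: 10.95
tool_pos: [511.4, 257.1, 108.6]
tcp_rot: [-180.0, -0.1, -170.7]
ft_force: [-0.0, 0.4, -3.9]
finger_gap: 43.0
grip_force: 72.0
```

Emit:
jog_arm([
  [[0, 0, 4], [0, 0, 0]],
  [[0, 0, 10], [0, 0, 0]],
  [[0, 0, 16], [0, 0, 0]],
  [[0, 0, 22], [0, 0, 0]],
  [[0, 0, 28], [0, 0, 0]],
  [[0, 0, 34], [0, 0, 0]],
  [[0, 0, 40], [0, 0, 0]],
  [[0, 0, 44], [0, 0, 0]],
  [[0, 0, 47], [0, 0, 0]],
  [[0, 0, 48], [0, 0, 0]],
])

```text
time: 11.95
tool_pos: [511.5, 257.2, 60.9]
tcp_rot: [-180.0, -0.0, -170.7]
ft_force: [0.1, -0.3, -4.3]
finger_gap: 43.2
grip_force: 72.0
```

Approx. 9 mm to go, slowly.

Emit:
jog_arm([
  [[0, 0, 2], [0, 0, 0]],
  [[0, 0, 4], [0, 0, 0]],
  [[0, 0, 6], [0, 0, 0]],
  [[0, 0, 7], [0, 0, 0]],
  [[0, 0, 7.5], [0, 0, 0]],
  [[0, 0, 7.5], [0, 0, 0]],
])

```text
time: 12.55
tool_pos: [511.6, 257.3, 53.7]
tcp_rot: [180.0, -0.0, -170.7]
ft_force: [-0.4, -0.5, -3.1]
finger_gap: 43.2
grip_force: 72.0
```

Emit:
jog_arm([
  [[0, 0, 0.5], [0, 0, 0]],
  [[0, 0, 1], [0, 0, 0]],
  [[0, 0, 1], [0, 0, 0]],
])

```text
time: 12.85
tool_pos: [511.6, 257.2, 52.7]
tcp_rot: [-180.0, -0.0, -170.7]
ft_force: [-0.7, -0.3, -3.4]
finger_gap: 43.4
grip_force: 72.0
```

Emit:
jog_arm([
  [[0, 0, 0.5], [0, 0, 0]],
  [[0, 0, 1], [0, 0, 0]],
  [[0, 0, 1], [0, 0, 0]],
])

```text
time: 13.15
tool_pos: [511.7, 257.3, 52.1]
tcp_rot: [-180.0, 0.0, -170.7]
ft_force: [-1.7, -1.6, 1.9]
finger_gap: 43.1
grip_force: 72.5
```

Contact: the force has turned upward. Next I release and watch.

Emit:
jog_arm([
  [[0, 0, 0], [0, 0, 0]],
  [[0, 0, 0], [0, 0, 0]],
  [[0, 0, 0], [0, 0, 0]],
  [[0, 0, 0], [0, 0, 0]],
  [[0, 0, 0], [0, 0, 0]],
  [[0, 0, 0], [0, 0, 0]],
  [[0, 0, 0], [0, 0, 0]],
  [[0, 0, 0], [0, 0, 0]],
], grip=85)

```text
time: 13.95
tool_pos: [511.7, 257.2, 51.8]
tcp_rot: [-180.0, -0.0, -170.7]
ft_force: [0.5, -0.2, 0.3]
finger_gap: 85.3
grip_force: 0.0
```

Emit:
jog_arm([
  [[0, 0, -5], [0, 0, 0]],
  [[0, 0, -15], [0, 0, 0]],
  [[0, 0, -30], [0, 0, 0]],
  [[0, 0, -50], [0, 0, 0]],
  [[0, 0, -75], [0, 0, 0]],
  [[0, 0, -105], [0, 0, 0]],
  [[0, 0, -135], [0, 0, 0]],
  [[0, 0, -165], [0, 0, 0]],
  [[0, 0, -190], [0, 0, 0]],
  [[0, 0, -200], [0, 0, 0]],
])

```text
time: 14.95
tool_pos: [513.1, 257.9, 256.9]
tcp_rot: [179.9, 0.4, -170.7]
ft_force: [1.1, 0.0, 0.0]
finger_gap: 85.2
grip_force: 0.0
```

Emit:
jog_arm([
  [[20, -20, 0], [0, 0, 0]],
  [[50, -50, 0], [0, 0, 0]],
  [[80, -80, 0], [0, 0, 0]],
  [[100, -110, 0], [0, 0, 0]],
  [[100, -140, 0], [0, 0, 0]],
  [[100, -170, 0], [0, 0, 0]],
  [[100, -190, 0], [0, 0, 0]],
  [[100, -200, 0], [0, 0, 0]],
  [[100, -200, 0], [0, 0, 0]],
  [[100, -200, 0], [0, 0, 0]],
])

```text
time: 15.95
tool_pos: [445.2, 44.3, 251.7]
tcp_rot: [180.0, -0.0, -170.7]
ft_force: [0.8, -0.2, 0.0]
finger_gap: 84.9
grip_force: 0.0
```

```bash
python3 -c "
from h import *
for n in('top','side'):
    p,d=r.snapshot(n); cv2.imwrite(f'pics/{n}7.png',p); W=cloud(n,d)
    m=box(W,n,*((180,250,140,290) if n=='top' else (235,365,100,190)),80,92); print(n,rect(W[m]),np.median(W[m][:,2]))
delta(512.6,256.5,52,189.3)
a=cv2.imread('pics/top7.png')[100:300,120:320];b=cv2.imread('pics/side7.png')[20:220,200:400]
cv2.imwrite('pics/c7.png',cv2.resize(np.hstack([a,b]),(800,400)))
"
```

```text
top (array([517.1, 275.2]), array([ 38.3, 221. ]), -0.66) 86.21482390269034
side (array([512.4, 255.7]), array([230.5,  49.4]), 8.8) 86.20708106793535
t 16.05 pos [445.13  44.65 251.68] [ 1.7998e+02 -2.0000e-02 -1.7065e+02] f [-0.6  0.3  0.5] gap 84.8 gf 0.0
shift [-101.1  198.   199.7] turn [ 0.0004 -0.0003  0.0009]
```

View pics/c7.png

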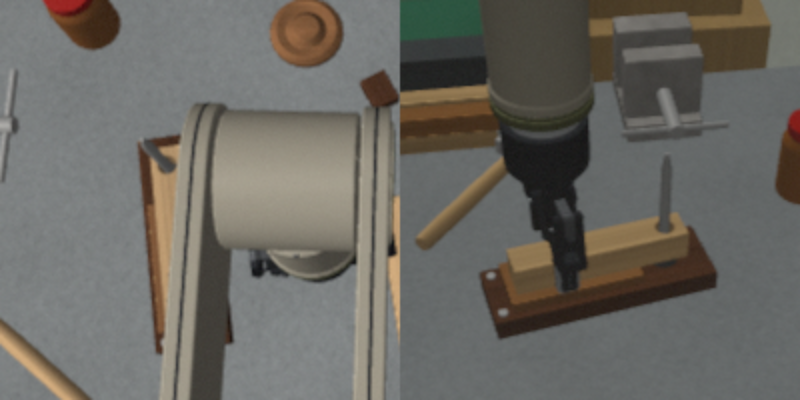

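The bar lies flat on the plaque: its top is at 86 mm, its centre at (512.4,255.7) and its angle 8.8°. The rod comes up through the hole at side crop (665,225), and the gripper is clear.

```bash
python3 -c "
from bench import r
print(r.hand_in())"
```

```text
the job is handed in; nothing more can be done
None
```

I lowered the press bar by hand over the rod until it lay flat on the plaque, let go, and handed the job in at about 16 s; the last camera check showed it level, lined up with the bed and the gripper clear, but hand-in returned no verdict.

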